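# Slide the crumb tray back into the toaster

## Task

The toaster's crumb tray has been emptied and lies on the worktop. Pick it up by its pull, slide it level into its narrow opening low in the toaster's front and push it gently home until the catches click and its front closes flush on the opening's frame, then let go. The opening is barely wider than the tray and not exactly in the middle of the toaster, so feel the tray in and never force it; leave the jam jar, salt shaker and mug where they stand.

Things in the scene. Friction and masses are not known exactly. Their poses are not given: they have to be found in the camera images.
- toaster: Steel two-slice toaster, black plinth and top, 156 deep (x), 270 wide (y), 190 mm high; heavy, it does not shift. Origin: centre of its underside, on the worktop; x points from its front (long side turned to the robot, with the tray opening) to its back, z up. Steel front at x = -0.078; a grey frame round the opening stands proud to x = -0.082.
- opening (a point): Toaster frame (-0.082, 0, 0.0155): mid-height of the opening, at the frame's face, in the middle of the toaster. Opening 153 wide (pan + 3), z 0.010 to 0.021, edges rounded 1.5 mm; behind it a level straight guide of the same section. Opening and guide sit up to 16 mm left or right of this point along the toaster's y: fixed, differs per toaster, not in the poses, to be felt or seen.
- tray_home (a point): Toaster frame (-0.027, 0, 0.010): where the tray's origin lies when it is home (apart from up to 17.5 mm in y), its x axis along the toaster's. 12 mm before home two spring catches in the guide's walls meet the tray's corners, then click into its side notches: takes about 10 N. Then the front plate meets the frame and stops hard. Over 30 N would bend the tray.
- crumb_tray: Shallow aluminium pan with black front, loose, 50 to 80 g. Origin: centre of its underside. Pan: x -0.055 to 0.055, 150 wide (y), 8 mm high, corners of the leading (+x) end rounded 2.5 mm. Black front plate: x -0.059 to -0.055, 172 wide, 18 mm high. Pull on it: ribbed rubber block, x -0.091 to -0.059, 22 wide (y), 22 mm high. Starts flat on the worktop, leading end roughly away from the robot.
- tray_pull (a point): Grip point in the pull, tray frame (-0.077, 0, 0.011): pinch across y, from above. An upright gripper may bump the toaster's front some 25 mm before the tray is home; push the rest with shut fingertips on the pull's end face (tray x = -0.091), tool leaning some 20 degrees back towards the robot.
- tray_lead (a point): Middle of the leading edge of the tray's pan: tray frame (0.055, 0, 0.004).
- jam_jar: Glass jam jar with a red lid, 65 mm across, 86 mm high; origin at the centre of its foot. A bystander.
- salt_shaker: Grey salt shaker, 44 mm across, 90 mm high; origin at the centre of its foot. A bystander.
- mug_tea: Dark mug with a handle, 88 x 126 mm, 106 mm high; origin at its foot. A bystander.

How it is judged:
By the outcome, as a careful person would: the job done as asked, in the order asked, and still so for the second after the job is handed in, with the robot touching nothing.
It also fails if it takes over 72 s, if anything falls off the work surface, if the arm or the gripper's body presses on something with over 40 N, if the wrist force passes 120 N, or if a joint passes its speed limit or range.

## Robot

A 6-joint arm with a two-finger parallel gripper is mounted at the origin on a cart in front of the work surface, level with it; the furniture and walls round the work are solid. World frame = base frame: x ahead of the robot, y to its left, z up, the work surface at z = 0. Lengths are in mm, angles in rad, forces in N, time in s.
With the tool pointing down it reaches from about 275 to 1000 mm from the base axis. Payload 8.4 kg.
Tool frame: the origin (TCP) lies midway between the tips of the shut fingers; the grasp point (between the pads) lies 19 mm behind it; z points along the fingers, y is the line along which they close (so a half turn about z gives the same grasp; the last joint's range is limited). The gripper opens to 85 mm and grips with 20 to 120 N. Pads are 22 mm wide; open, the fingers measure 114 mm over their backs; the gripper's body (76 mm by 85 mm) begins 54 mm behind the grasp point. The pads swing forward as they close: fully open they stand 13 mm farther back than shut.
Start: joints at [1.104, 0.353, 1.633, -0, 1.155, -0.002], TCP at [280.152, 558.698, 231.281] pointing down, gripper open.
Joint ranges: [-2.63, 2.63], [-0.92, 2.1], [0.06, 2.66], [-1.3, 4.44], [0, 2.69], [-3.02, 3.02]. Speed limits (rad/s): [2.22, 2.22, 2.79, 3.14, 3.14, 3.14].

## Interface

Orientations are given as [roll, pitch, yaw] about the fixed x, y, z axes, in that order (R = Rz(yaw) Ry(pitch) Rx(roll)).
In Python, from rig import telemetry, optics, r gives the robot as it stands.
- The arm moves only by the tool play_rows, never from a script. Its arguments are lists of equal length, an entry for each row: "dp": the shift along the tool's x, y, z in units of 40 mm (1.0 is 40 mm), a list of three; "rot": the turn, a rotation vector about the tool's x, y, z in units of 6 degrees (1.0 is 6 degrees), a list of three. In form: {"dp": [[tx, ty, tz], ...], "rot": [[ax, ay, az], ...]}. A call has 1 to 5 rows; each row is the pose to reach, as a shift and turn from the pose commanded when the call began, along the tool's axes at that moment; what a row does not reach only later rows make up. A row lasts 1/12 s, in which the tool goes at most 41.7 mm and 7.16 degrees, less where a joint would pass 70% of its speed; a pose out of reach is approached as far as the arm can. A call with a gripper value outside its range is refused whole. "fingers" is the opening, from 0 (shut) to 1 (fully open), set as the call begins (left out, the last holds). The fingers move at their own pace and stop on an object; "grip_force" is the grip in N (left out, the last holds). Time passes only in rows, so rows that repeat a pose let the fingers close. It gives the time, the measured TCP pose, the force, the opening and the grip force at its end, in the units of the state.
- telemetry.sense(): the state, without advancing time (a new reading comes with each control period).
- optics.grab_frame(name): name is "scene" or "top" or "wrist"; returns a dict with "color" (400x640x3 uint8, red, green, blue), "mtx" (3x3 intrinsics, pixels), "R" (3x3) and "t" (3): a world point X has camera coordinates R X + t; the wrist camera has in their place "mount" (4x4, takes a point from camera to tool coordinates, whose origin is the TCP and whose axes are the flange's). Camera axes: x right, y down, z forward; pixel columns grow to the right and rows downward; lengths in mm; the calibration is good to about 2 mm. A picture is of the moment at which its call begins: read the wrist's pose just before it. There is no depth.
- r.sign_off(): hands the job in; it is judged then, once.
The state is a dict: "clock": time; "qpos": joint angles; "qvel": joint speeds; "joint_efforts": joint torques, N m; "eef_pos": TCP position; "tcp_rot": TCP orientation; "contact_force": force on the tool from outside, world axes, zero at the start; "wrist_torque": the same for the moment, N m; "opening": opening from 0.0 (shut) to 1.0 (fully open); "grasp_force": force on a finger pad.
Only numpy, scipy, OpenCV 4.12 (cv2) and the standard library are available. Lean on these libraries where they do the work, as an engineer would, in place of code of your own. Each camera call takes 0.05 s, during which the arm holds its last target. There are 200 camera calls.

## Working session

There is one attempt and no reset: what is moved stays moved. The work goes in short steps, Python scripts to look and compute and a tool call to move; the robot and the scene stay as the last step left them, time stands still between calls to the robot, and variables do not carry over. Pictures are saved under pics/ and viewed, at most 10 in all, crops included, and the job is handed in when it is done.

Besides the shell and the picture viewer there is one more tool, called after "Emit:" as name(argument=value, ...) on one line, values as JSON. play_rows: Moves the arm, as the interface text tells. Its arguments: {"type":"object","properties":{"dp":{"type":"array"},"rot":{"type":"array"},"fingers":{"type":"number"},"grip_force":{"type":"number"}},"required":["dp","rot"]}

```bash
ls; mkdir -p pics; python3 - <<'E'
from rig import telemetry, optics, r
import cv2,pickle,numpy as np
s=telemetry.sense();print(s)
d={}
for n in("scene","top"):
    f=optics.grab_frame(n);d[n]=f;cv2.imwrite(f"pics/{n}0.png",f["color"][:,:,::-1]);print(n,f["mtx"],f["R"],f["t"])
pickle.dump(d,open("f0.pkl","wb"))
E
```

```text
pics
{'clock': 0.0, 'qpos': array([ 1.10362725e+00,  3.53631536e-01,  1.63414462e+00,  4.63771437e-06,
        1.15519798e+00, -2.40620922e-03]), 'qvel': array([-0.00096774,  0.00049293, -0.0005835 ,  0.00142284, -0.00111645,
        0.00036425]), 'joint_efforts': array([ 2.06923673e-03, -6.05244827e+01, -3.42051923e+01,  1.81638256e-04,
        9.30861424e-03,  3.60997956e-05]), 'eef_pos': array([279.91745616, 558.27464793, 230.56756959]), 'tcp_rot': array([-3.14021118e+00, -7.56445933e-06,  2.67682790e+00]), 'contact_force': array([-0.19016631, -0.54358636,  0.5317511 ]), 'wrist_torque': array([-0.06944002, -0.06190786,  0.04347936]), 'grasp_force': 0.0, 'opening': 0.9997836764020464}
scene [[479.18220358   0.         309.76866007]
 [  0.         479.18220358 199.57315839]
 [  0.           0.           1.        ]] [[ 0.69838105 -0.71537145 -0.02252994]
 [-0.40795312 -0.37200499 -0.83377847]
 [ 0.58808006  0.59148625 -0.55163925]] [-373.34300017  300.47459604  785.4038394 ]
top [[377.60741988   0.         321.58693529]
 [  0.         377.60741988 200.92302537]
 [  0.           0.           1.        ]] [[ 3.28452954e-01 -9.44520331e-01  2.15654981e-05]
 [-8.80776442e-01 -3.06294531e-01 -3.61132275e-01]
 [ 3.41103381e-01  1.18595968e-01 -9.32514600e-01]] [-106.61190246  546.17439699  827.90756926]
```

View pics/scene0.png

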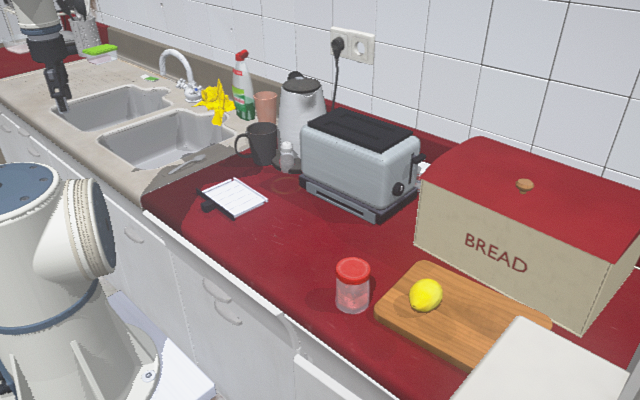

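View pics/top0.png

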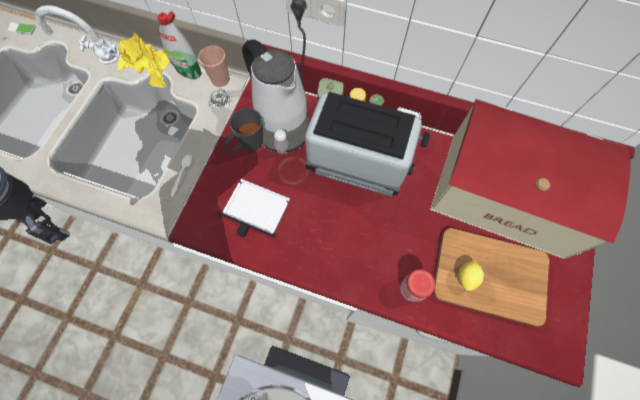

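The pictures show the tray at about (255,207) in top and (235,197) in scene, with its pull at (243,230) in top. The toaster stands upper right of it, with its frame's lower edge running from (308,170) to (408,190) in top. Next I'll zoom in on both.

```bash
cat > h.py <<'E'
import numpy as np,cv2
from scipy.spatial.transform import Rotation as Ro
def ray(f,uv,z):
    uv=np.atleast_2d(uv).astype(float)
    d=np.c_[uv,np.ones(len(uv))]@np.linalg.inv(f["mtx"]).T@f["R"]
    c=-f["R"].T@f["t"]
    return c+d*((z-c[2])/d[:,2])[:,None]
def proj(f,X):
    p=(np.atleast_2d(X)@f["R"].T+f["t"])@f["mtx"].T
    return p[:,:2]/p[:,2:]
E
python3 - <<'E'
import pickle
from h import *
d=pickle.load(open("f0.pkl","rb"))
for n,(x0,y0,x1,y1) in dict(top=(210,80,440,250),scene=(190,100,440,230)).items():
    f=d[n];c=f["color"]
    cv2.imwrite(f"pics/{n}_z.png",cv2.resize(c[y0:y1,x0:x1,::-1],None,fx=3.2,fy=3.2,interpolation=cv2.INTER_CUBIC))
    m=(c.min(2)>175).astype(np.uint8);
    cs,_=cv2.findContours(m,cv2.RETR_EXTERNAL,cv2.CHAIN_APPROX_NONE)
    ctr={'top':(255,207),'scene':(235,197)}[n]
    for k in cs:
        if cv2.contourArea(k)>300 and cv2.pointPolygonTest(k,ctr,False)>0:
            P=ray(f,k[:,0],8)
            R=cv2.minAreaRect(P[:,:2].astype(np.float32));print(n,R,cv2.boxPoints(R))
E
```

```text
top ((516.2084350585938, 255.030029296875), (151.72537231445312, 106.98622131347656), 86.06232452392578) [[457.63202 183.01987]
 [564.36566 175.67297]
 [574.78485 327.0402 ]
 [468.0512  334.3871 ]]
scene ((516.7552490234375, 252.93341064453125), (158.50453186035156, 104.36067962646484), 86.13426971435547) [[459.35056 177.37938]
 [563.4738  170.34354]
 [574.1599  328.48743]
 [470.03668 335.5233 ]]
```

View pics/top_z.png

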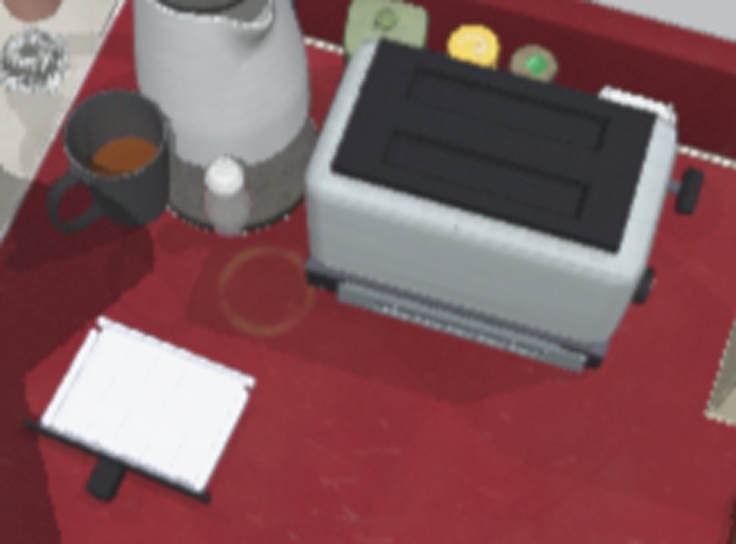

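View pics/scene_z.png

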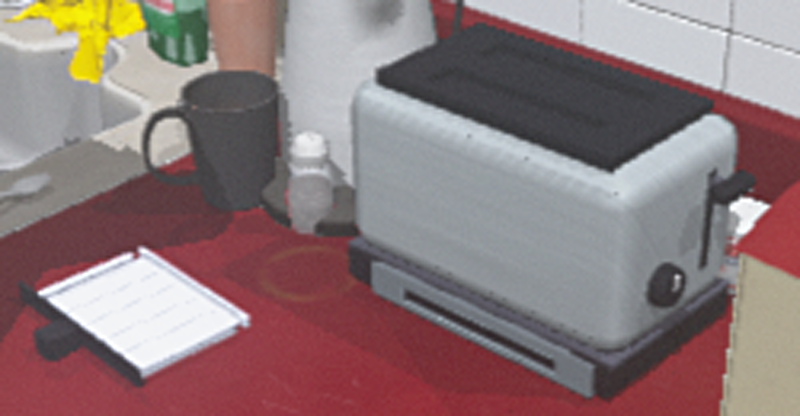

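In both zooms the tray is at lower left. In the scene crop the dark slot is visible from about (405,292) to (553,366), in the grey frame from (372,265) to (592,380). I'll measure the slot and toaster roughly.

```bash
python3 - <<'E'
import pickle
from h import *
d=pickle.load(open("f0.pkl","rb"))
S=lambda u,v:(190+(u+.5)/3.2-.5,100+(v+.5)/3.2-.5)
T=lambda u,v:(210+(u+.5)/3.2-.5,80+(v+.5)/3.2-.5)
f=d["scene"]
for nm,pts,z in(("slot ends",[S(404,291),S(554,361)],15.5),("frame bottom",[S(372,285),S(592,397)],0)):
    P=ray(f,pts,z);v=P[1]-P[0];print(nm,P.round(1).tolist(),np.linalg.norm(v),np.degrees(np.arctan2(v[1],v[0]))+90)
P=ray(d["top"],[T(337,299),T(583,367)],0);v=P[1]-P[0];print("top frame bottom",P.round(1).tolist(),np.linalg.norm(v),np.degrees(np.arctan2(v[1],v[0]))+90)
P=ray(d["top"],[T(308,285),T(600,366)],0);v=P[1]-P[0];print("top plinth bottom",P.round(1).tolist(),np.linalg.norm(v),np.degrees(np.arctan2(v[1],v[0]))+90)
P=ray(d["scene"],[S(350,275),S(602,402),S(730,295)],0);v=P[1]-P[0];print("sc plinth bottom",P.round(1).tolist(),np.linalg.norm(v),np.degrees(np.arctan2(v[1],v[0]))+90)
print(ray(d["top"],[(420,285)],86),ray(d["top"],[T(225,165)],90))
E
```

```text
slot ends [[665.4, 105.2, 15.5], [670.3, -44.9, 15.5]] 150.24539412972666 1.8747796160883752
frame bottom [[671.8, 148.2, 0.0], [670.8, -81.2, 0.0]] 229.4783119349295 -0.24021511646097338
top frame bottom [[661.9, 137.2, 0.0], [670.6, -85.8, -0.0]] 223.13981477412366 2.237421346015225
top plinth bottom [[666.4, 166.1, 0.0], [676.4, -99.5, 0.0]] 265.78391887422003 2.1497978795688226
sc plinth bottom [[670.6, 172.9, 0.0], [670.9, -90.4, 0.0], [856.4, -77.5, 0.0]] 263.339985597988 0.06914105074457666
[[ 434.75437041 -202.30437684   86.        ]] [[708.41042608 251.97336339  90.        ]]
```

```bash
cat > m.py <<'E'
from rig import telemetry, optics, r
from h import *
def Rt(yaw,lean):  # tool leaning back, tips along yaw; degrees
    a,L=np.radians([yaw,lean]);h=np.array([np.cos(a),np.sin(a),0]);z=h*np.sin(L)-np.array([0,0,np.cos(L)])
    y=np.array([-h[1],h[0],0]);return np.c_[np.cross(y,z),y,z]
def plan(p,R,rows=1):
    s=telemetry.sense();R0=Ro.from_euler('xyz',s["tcp_rot"]).as_matrix()
    d=R0.T@(np.array(p)-s["eef_pos"])/40;w=np.degrees(Ro.from_matrix(R0.T@R).as_rotvec())/6
    print("at",s["eef_pos"].round(1),"clock",round(s["clock"],2),"| dp",d.round(3),"rot",w.round(3),"rows>=",round(max(np.linalg.norm(d)*40/41.7,np.linalg.norm(w)*6/7.16),1))
E
python3 - <<'E'
from m import *
f=optics.grab_frame("wrist");print(f["mtx"],f["mount"].round(3))
a=np.radians(-3.94);p=np.array([516.3,254])+np.array([np.cos(a),np.sin(a)])*-73
print(p);plan([p[0]-30,p[1],130],Rt(-3.94,22))
E
```

```text
[[281.43328406   0.         320.53662728]
 [  0.         281.43328406 199.42657368]
 [  0.           0.           1.        ]] [[-0.00000e+00 -9.50000e-01 -3.13000e-01  8.09810e+01]
 [ 1.00000e+00 -0.00000e+00 -0.00000e+00  2.00000e-03]
 [ 0.00000e+00 -3.13000e-01  9.50000e-01 -1.41274e+02]
 [ 0.00000e+00  0.00000e+00  0.00000e+00  1.00000e+00]]
[443.4725317 259.0159606]
at [280.  558.4 230.7] clock 0.15 | dp [-6.338 -5.192  2.524] rot [-0.736 -3.62  -3.734] rows>= 8.2
```

Emit:
play_rows(dp=[[-0.7,-0.57,0.28],[-1.4,-1.15,0.56],[-2.1,-1.73,0.84],[-2.8,-2.3,1.1],[-3.5,-2.85,1.4]], rot=[[-0.08,-0.4,-0.41],[-0.16,-0.8,-0.82],[-0.24,-1.2,-1.23],[-0.32,-1.6,-1.65],[-0.4,-2.0,-2.05]], fingers=1, grip_force=30)

```text
clock: 0.57
eef_pos: [354.5, 392.6, 175.0]
tcp_rot: [3.122, 0.214, 2.893]
contact_force: [1.1, 1.2, -0.5]
opening: 0.996
grasp_force: 0.0
```

```bash
python3 -c "
from m import *
plan([413.5,259,130],Rt(-3.94,22))"
```

```text
at [354.5 392.6 175. ] clock 0.57 | dp [-1.96  -2.904  1.522] rot [-0.323 -1.6   -1.657] rows>= 3.7
```

Emit:
play_rows(dp=[[-0.5,-0.73,0.38],[-1.0,-1.45,0.76],[-1.5,-2.2,1.15],[-1.96,-2.9,1.52],[-1.96,-2.9,1.52]], rot=[[-0.08,-0.4,-0.41],[-0.16,-0.8,-0.82],[-0.24,-1.2,-1.23],[-0.32,-1.6,-1.66],[-0.32,-1.6,-1.66]])

```text
clock: 0.98
eef_pos: [410.4, 253.8, 127.1]
tcp_rot: [-3.134, 0.379, 3.073]
contact_force: [-1.4, -1.7, -1.1]
opening: 1.0
grasp_force: 0.0
```

```bash
cat >> m.py <<'E'
def wrist(name):
    s=telemetry.sense();f=optics.grab_frame("wrist");M=np.eye(4)
    M[:3,:3]=Ro.from_euler('xyz',s["tcp_rot"]).as_matrix();M[:3,3]=s["eef_pos"]
    W=np.linalg.inv(M@f["mount"]);f["R"]=W[:3,:3];f["t"]=W[:3,3]
    import pickle;pickle.dump(f,open(name+".pkl","wb"));cv2.imwrite(f"pics/{name}.png",f["color"][:,:,::-1]);return f
E
python3 - <<'E'
from m import *
f=wrist("w1");c=f["color"]
plan([443.5,259,10],Rt(-3.94,22))
m=(c.min(2)>165).astype(np.uint8)
for k in cv2.findContours(m,cv2.RETR_EXTERNAL,cv2.CHAIN_APPROX_NONE)[0]:
    if cv2.contourArea(k)>1500:
        R=cv2.minAreaRect(ray(f,k[:,0],8)[:,:2].astype(np.float32));print(k.mean((0,1)),R,cv2.boxPoints(R).tolist())
E
```

```text
at [411.4 256.6 128.5] clock 1.03 | dp [0.357 0.13  3.046] rot [-0.051 -0.042 -0.031] rows>= 2.9
[322.99465241 224.55080214] ((513.884521484375, 250.68235778808594), (139.3474578857422, 100.06244659423828), 86.43634033203125) [[459.6192932128906, 184.253173828125], [559.48828125, 178.03353881835938], [568.1497802734375, 317.1115417480469], [468.28076171875, 323.3311767578125]]
[568.11772853 185.59279778] ((528.089111328125, 526.3287963867188), (371.76275634765625, 183.21189880371094), 1.1784634590148926) [[340.363037109375, 614.0924072265625], [344.131103515625, 430.9192810058594], [715.815185546875, 438.565185546875], [712.047119140625, 621.73828125]]
[274.45058448  34.19500531] ((313.92572021484375, 242.810791015625), (51.02645492553711, 467.79901123046875), 0.0009489660733379424) [[288.40863037109375, 476.7098693847656], [288.4163818359375, 8.910862922668457], [339.44281005859375, 8.911712646484375], [339.43505859375, 476.7107238769531]]
```

View pics/w1.png

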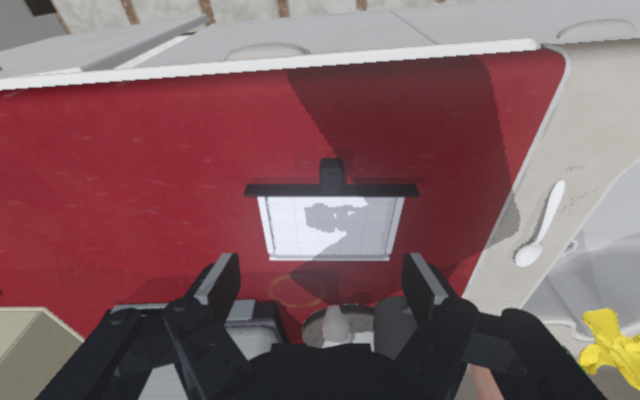

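The wrist view shows the black plate from (245,190) to (417,190) and the pull centred near u = 331, v = 158–190.

```bash
python3 - <<'E'
from m import *
import pickle
f=pickle.load(open("w1.pkl","rb"))
c=f["color"].copy();m=(c.max(2)<75).astype(np.uint8);m[:150]=0;m[215:]=0;m[:,:230]=0;m[:,430:]=0
n,l,st,ce=cv2.connectedComponentsWithStats(m)
i=1+st[1:,4].argmax();print(st[i])
v,u=np.where(l==i)
for r0 in (160,165,170,175):
    x=u[v==r0];print(r0,x.min(),x.max(),ray(f,[((x.min()+x.max())/2,r0)],22).round(1))
k=v>182
for lab,fn in(("L",u[k].min()),("R",u[k].max())):
    vv=v[(u==fn)];print(lab,fn,vv.min(),vv.max(),ray(f,[(fn,vv.min())],18).round(1))
print(ray(f,[(331,158)],22))
# predicted from top estimate
a=np.radians(-3.94);R=np.array([[np.cos(a),-np.sin(a)],[np.sin(a),np.cos(a)]])
for q in[(-59,86,18),(-59,-86,18),(-91,0,22),(-59,0,22)]:
    P=np.r_[R@q[:2]+[516.3,254],q[2]];print(q,P.round(1),proj(f,P).round(1))
E
```

```text
[ 320  158  100   40 1406]
160 322 342 [[412.1 262.9  22. ]]
165 320 343 [[417.1 262.2  22. ]]
170 320 344 [[422.3 262.4  22. ]]
175 320 343 [[427.7 261.7  22. ]]
L 339 158 188 [[413. 269.  18.]]
R 419 193 195 [[456.9 344.   18. ]]
[[410.02255982 262.1408693   22.        ]]
(-59, 86, 18) [463.3 343.9  18. ] [[417.8 198.2]]
(-59, -86, 18) [451.5 172.3  18. ] [[240.7 197.8]]
(-91, 0, 22) [425.5 260.3  22. ] [[329.7 173.1]]
(-59, 0, 22) [457.4 258.1  22. ] [[329.1 200.6]]
```

```bash
python3 - <<'E'
from m import *
import pickle
f=wrist("w2");s=telemetry.sense();print(s["eef_pos"],s["clock"])
a=np.radians(-3.94);R=np.array([[np.cos(a),-np.sin(a)],[np.sin(a),np.cos(a)]])
for q in[(-59,86,18),(-59,86,0),(-59,-86,18),(-59,-86,0),(-55,0,18),(-91,0,22),(-91,0,0),(55,75,8),(55,-75,8)]:
    P=np.r_[R@q[:2]+[516.3,254],q[2]];print(q,proj(f,P).round(1))
c=f["color"][145:280,230:430,::-1];cv2.imwrite("pics/w2z.png",cv2.resize(c,None,fx=4,fy=4,interpolation=cv2.INTER_CUBIC))
E
```

```text
[412.40790842 259.01013218 129.64436603] 1.0833
(-59, 86, 18) [[414.3 196.3]]
(-59, 86, 0) [[409.9 185.1]]
(-59, -86, 18) [[237.6 196.6]]
(-59, -86, 0) [[241.7 185.4]]
(-55, 0, 18) [[325.8 199.6]]
(-91, 0, 22) [[326.1 171.5]]
(-91, 0, 0) [[325.8 158.4]]
(55, 75, 8) [[384.6 261.3]]
(55, -75, 8) [[265.7 261.3]]
```

View pics/w2z.png

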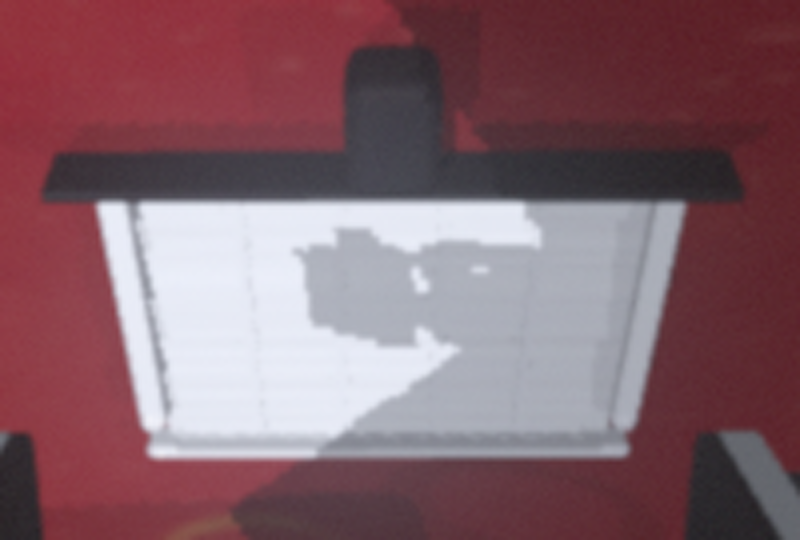

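The zoom shows the plate's top corners at (240,195) and (416,195) and the leading edge at row 259. That puts the tray origin near (514.5, 255.5), with yaw matching the tool. I'll descend there.

```bash
python3 -c "
from m import *
plan([441.7,260.5,60],Rt(-3.94,22))
plan([441.7,260.5,7],Rt(-3.94,22))"
```

```text
at [412.4 259.  129.6] clock 1.08 | dp [-0.028  0.093  1.887] rot [-0.025 -0.03  -0.04 ] rows>= 1.8
at [412.4 259.  129.6] clock 1.08 | dp [0.464 0.094 3.117] rot [-0.025 -0.03  -0.04 ] rows>= 3.0
```

Emit:
play_rows(dp=[[-0.03,0.06,0.9],[-0.03,0.06,1.8],[0.22,0.06,2.5],[0.43,0.06,3.0],[0.43,0.06,3.0]], rot=[[0,0,0],[0,0,0],[0,0,0],[0,0,0],[0,0,0]])

```text
clock: 1.5
eef_pos: [440.7, 260.8, 9.1]
tcp_rot: [-3.139, 0.379, 3.071]
contact_force: [-1.7, -0.7, -0.6]
opening: 0.999
grasp_force: 0.0
```

Emit:
play_rows(dp=[[0,0,0],[0,0,0]], rot=[[0,0,0],[0,0,0]])

```text
clock: 1.67
eef_pos: [442.3, 262.0, 13.6]
tcp_rot: [3.141, 0.383, 3.07]
contact_force: [0.4, 0.1, -0.3]
opening: 1.0
grasp_force: 0.0
```

```bash
python3 -c "
from m import *
plan([441.7,260.5,7],Rt(-3.94,22))
f=wrist('w3')
c=f['color'][100:300,200:460,::-1];cv2.imwrite('pics/w3z.png',cv2.resize(c,None,fx=3,fy=3))"
```

```text
at [442.3 262.   13.6] clock 1.67 | dp [ 0.073 -0.039  0.147] rot [ 0.    -0.008 -0.022] rows>= 0.2
```

View pics/w3z.png

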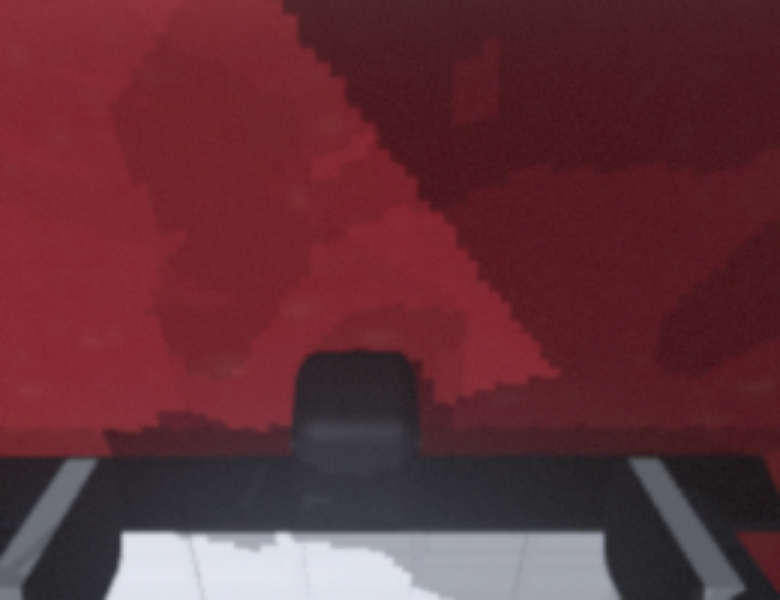

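The pull (crop u ≈ 357) sits centred between the fingers (inner edges at 120 and 605). I'll lower slightly and close.

Emit:
play_rows(dp=[[0.06,-0.03,0.13],[0.06,-0.03,0.13],[0.06,-0.03,0.13]], rot=[[0,0,0],[0,0,0],[0,0,0]])

```text
clock: 1.97
eef_pos: [441.8, 260.3, 8.1]
tcp_rot: [3.14, 0.384, 3.07]
contact_force: [-0.3, -0.3, 0.2]
opening: 0.994
grasp_force: 0.0
```

Emit:
play_rows(dp=[[0,0,0],[0,0,0],[0,0,0],[0,0,0],[0,0,0]], rot=[[0,0,0],[0,0,0],[0,0,0],[0,0,0],[0,0,0]], fingers=0, grip_force=30)

```text
clock: 2.38
eef_pos: [441.3, 259.6, 6.8]
tcp_rot: [3.141, 0.382, 3.07]
contact_force: [0.5, 0.3, -0.8]
opening: 0.302
grasp_force: 0.0
```

Emit:
play_rows(dp=[[0,0,0],[0,0,0],[0,0,0],[0,0,0],[0,0,0]], rot=[[0,0,0],[0,0,0],[0,0,0],[0,0,0],[0,0,0]])

```text
clock: 2.8
eef_pos: [441.4, 259.7, 6.9]
tcp_rot: [3.141, 0.382, 3.07]
contact_force: [-1.5, 0.4, 5.8]
opening: 0.249
grasp_force: 29.5
```

Emit:
play_rows(dp=[[-0.1,0,-0.23],[-0.3,0,-0.7],[-0.5,0,-1.2],[-0.6,0,-1.45],[-0.6,0,-1.45]], rot=[[0,0,0],[0,0,0],[0,0,0],[0,0,0],[0,0,0]])

```text
clock: 3.22
eef_pos: [442.9, 260.5, 71.6]
tcp_rot: [3.139, 0.384, 3.069]
contact_force: [1.0, 0.0, -0.8]
opening: 0.246
grasp_force: 29.6
```

```bash
python3 -c "
from m import *
plan([475,32,65],Rt(1.5,22))
print(telemetry.sense()['contact_force'],telemetry.sense()['grasp_force'])"
```

```text
at [442.9 260.5  71.6] clock 3.22 | dp [-1.065 -5.641  0.592] rot [-0.326  0.005 -0.876] rows>= 5.5
[ 0.95910844  0.04572549 -0.80406949] 29.580746591091156
```

Emit:
play_rows(dp=[[-0.13,-0.7,0.07],[-0.26,-1.4,0.15],[-0.4,-2.1,0.22],[-0.53,-2.8,0.3],[-0.66,-3.5,0.37]], rot=[[-0.04,0,-0.11],[-0.08,0,-0.22],[-0.12,0,-0.33],[-0.16,0,-0.44],[-0.2,0,-0.54]])

```text
clock: 3.63
eef_pos: [461.2, 116.5, 64.6]
tcp_rot: [-3.139, 0.381, 3.133]
contact_force: [0.2, 0.7, -1.5]
opening: 0.249
grasp_force: 29.6
```

```bash
python3 -c "
from m import *
plan([475,32,65],Rt(1.5,22))"
```

```text
at [461.2 116.5  64.6] clock 3.63 | dp [-0.342 -2.109  0.133] rot [-0.148 -0.03  -0.312] rows>= 2.1
```

Emit:
play_rows(dp=[[-0.1,-0.7,0.04],[-0.22,-1.4,0.08],[-0.34,-2.1,0.13],[-0.34,-2.1,0.13],[-0.34,-2.1,0.13]], rot=[[-0.05,0,-0.1],[-0.1,0,-0.2],[-0.15,-0.03,-0.31],[-0.15,-0.03,-0.31],[-0.15,-0.03,-0.31]])

```text
clock: 4.05
eef_pos: [475.0, 31.6, 65.0]
tcp_rot: [3.141, 0.384, -3.118]
contact_force: [-0.2, 0.3, -0.3]
opening: 0.245
grasp_force: 29.6
```

Emit:
play_rows(dp=[[0,0,0],[0,0,0],[0,0,0]], rot=[[0,0,0],[0,0,0],[0,0,0]])

```text
clock: 4.3
eef_pos: [475.0, 33.9, 65.4]
tcp_rot: [3.141, 0.384, -3.117]
contact_force: [0.2, 0.8, -0.5]
opening: 0.251
grasp_force: 29.6
```

```bash
python3 -c "
from m import *
plan([475,32,65],Rt(1.5,22))
f=wrist('w4')
c=f['color'][150:400,120:520,::-1];cv2.imwrite('pics/w4z.png',cv2.resize(c,None,fx=2,fy=2,interpolation=cv2.INTER_CUBIC))"
```

```text
at [475.   33.9  65.4] clock 4.3 | dp [ 0.006 -0.048  0.009] rot [ 0.002  0.001 -0.014] rows>= 0.0
```

View pics/w4z.png

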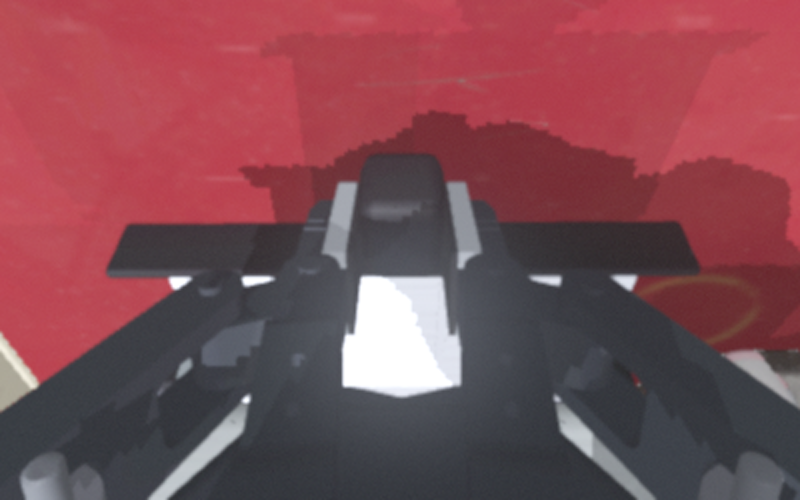

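The gripper hides the slot from the wrist camera, so the scene and top views will have to give the slot's pose. I'll fit subpixel lines there.

```bash
python3 - <<'E'
import pickle
from h import *
d=pickle.load(open("f0.pkl","rb"))
f=d["scene"];print("cam",-f["R"].T@f["t"])
g=f["color"].astype(float).mean(2)
# slot: per column, dark run near expected line
a,b=np.array((316.2,190.9)),np.array((363,213))
us=np.arange(310,372);c=[]
for u in us:
    v0=a[1]+(b[1]-a[1])*(u-a[0])/(b[0]-a[0]); vs=np.arange(int(v0)-5,int(v0)+7);col=g[vs,u]
    c.append(col)
    k=np.clip(120-col[2:-2],0,None);
    print(u,col.astype(int).tolist()) if u in(313,315,317,319,340,360,362,364,366) else 0
def edge(u,vr,img,sign):
    vs=np.arange(*vr);dd=np.gradient(cv2.GaussianBlur(img[vs,u][:,None],(1,3),0)[:,0])*sign;i=dd.argmax()
    if 0<i<len(vs)-1:
        p=dd[i-1:i+2];i=i+(p[0]-p[2])/(2*(p[0]-2*p[1]+p[2])+1e-9)
    return vs[0]+i
def yaw(f,P,z):
    P=np.array(P);vx,vy,x0,y0=cv2.fitLine(P.astype(np.float32),cv2.DIST_HUBER,0,.01,.01).ravel()
    t=40;W=ray(f,[(x0-t*vx,y0-t*vy),(x0+t*vx,y0+t*vy)],z);w=W[1]-W[0]
    return np.degrees(np.arctan2(w[1],w[0]))+90,W.mean(0).round(1),np.abs((P-[x0,y0])@[-vy,vx]).mean()
# scene top-black front edge: crop (378,78)->(620,165): full (308,124)->(383.5,151.5)
P=[(u,edge(u,(int(124+(u-308)*.365)-5,int(124+(u-308)*.365)+6),g,1)) for u in range(315,378)]
print("scene blacktop",yaw(f,P,190))
ft=d["top"];gt=ft["color"].astype(float).mean(2)
P=[(u,edge(u,(int(133.5+(u-315)*.263)-5,int(133.5+(u-315)*.263)+6),gt,1)) for u in range(320,397)]
print("top blacktop",yaw(ft,P,190))
# frame bottom against red: use red-green diff
for n,l,u0,v0,sl,rng in(("scene",f,306,189,.51,range(312,372)),("top",ft,315,173.5,.276,range(320,388))):
    c=l["color"].astype(float);rg=c[:,:,0]-c[:,:,1]
    P=[(u,edge(u,(int(v0+(u-u0)*sl)-5,int(v0+(u-u0)*sl)+7),rg,1)) for u in rng]
    print(n,"frame bottom",yaw(l,P,0),P[::12])
E
```

```text
cam [ -78.56510714 -619.85644073  675.37743995]
313 [135, 128, 117, 116, 116, 117, 114, 115, 116, 121, 96, 66]
315 [133, 129, 117, 118, 118, 125, 125, 121, 122, 122, 97, 79]
317 [134, 126, 118, 116, 97, 59, 52, 78, 146, 122, 94, 67]
319 [133, 123, 118, 115, 94, 54, 47, 90, 143, 121, 97, 77]
340 [131, 125, 116, 119, 122, 66, 47, 70, 140, 129, 110, 69]
360 [118, 132, 115, 116, 120, 86, 49, 49, 87, 132, 118, 96]
362 [115, 129, 115, 118, 122, 77, 52, 53, 87, 140, 122, 93]
364 [128, 131, 117, 116, 115, 111, 110, 112, 111, 119, 116, 97]
366 [131, 129, 119, 115, 115, 114, 114, 115, 115, 114, 117, 95]
scene blacktop (np.float64(1.0860208885311096), array([664.9,  46.2, 190. ]), np.float64(0.06854690636867242))
top blacktop (np.float64(0.908424041569873), array([676.1,  30.1, 190. ]), np.float64(0.059465925553628396))
scene frame bottom (np.float64(1.173023711118205), array([665.4,  24.5,   0. ]), np.float64(0.09927083184224691)) [(312, np.float64(194.04074074074194)), (324, np.float64(200.00335570469807)), (336, np.float64(205.9301675977638)), (348, np.float64(211.9064516129008)), (360, np.float64(217.37974683545266))]
top frame bottom (np.float64(1.0203631957384829), array([662.7,  31.7,  -0. ]), np.float64(0.06594389444420856)) [(320, np.float64(174.9621848739483)), (332, np.float64(178.4904761904949)), (344, np.float64(182.09712230216107)), (356, np.float64(185.87599999999603)), (368, np.float64(189.17500000000584)), (380, np.float64(192.81932773108636))]
```

```bash
python3 - <<'E'
import pickle
from m import *
d=pickle.load(open("f0.pkl","rb"));f=d["scene"];g=f["color"].astype(float).mean(2)
mins=[]
us=np.arange(308,372)
for u in us:
    v0=int(190.9+(213-190.9)*(u-316.2)/46.8); mins.append(g[v0-2:v0+5,u].min())
mins=np.array(mins)
for u,m in zip(us,mins):
    if u<321 or u>357: print(u,int(m),end=" ")
t=84
i=np.where((mins[:-1]>t)&(mins[1:]<=t))[0][0];uL=us[i]+(mins[i]-t)/(mins[i]-mins[i+1])
i=np.where((mins[:-1]<=t)&(mins[1:]>t))[0][-1];uR=us[i]+(t-mins[i])/(mins[i+1]-mins[i])
print("\n",uL,uR)
a=np.radians(1.05);n=np.array([np.cos(a),np.sin(a),0]);C=-f["R"].T@f["t"]
for x0 in(663,666):
  out=[]
  for u,sl in((uL,0),(uR,0)):
    v=192.0+(214-191.9)*(u-316.2)/46.8
    dd=f["R"].T@np.linalg.inv(f["mtx"])@[u,v,1];k=((x0-C[0])*n[0]+(28-C[1])*n[1]-C[2]*0)/(n@dd);out.append(C+k*dd)
  print(np.round(out,1).tolist(),np.mean(out,0).round(1),np.linalg.norm(out[0]-out[1]))
plan([514,31,19],Rt(1.05,22))
E
```

```text
308 115 309 114 310 112 311 115 312 115 313 114 314 112 315 118 316 82 317 52 318 45 319 47 320 46 358 50 359 45 360 49 361 41 362 52 363 87 364 110 365 113 366 114 367 113 368 114 369 111 370 113 371 111 
 315.95327102803736 362.9142857142857
[[661.7, 101.5, 15.0], [664.4, -50.1, 16.4]] [663.   25.7  15.7] 151.59014999620382
[[664.6, 104.3, 12.3], [667.4, -47.8, 13.8]] [666.   28.2  13.1] 152.19374290077278
at [475.1  34.1  65.6] clock 4.35 | dp [-0.462 -0.104  1.443] rot [0.032 0.004 0.061] rows>= 1.5
```

Emit:
play_rows(dp=[[-0.15,-0.04,0.5],[-0.3,-0.09,0.95],[-0.46,-0.14,1.44],[-0.46,-0.14,1.44],[-0.46,-0.14,1.44]], rot=[[0.01,0,0.02],[0.02,0,0.04],[0.03,0,0.06],[0.03,0,0.06],[0.03,0,0.06]])

```text
clock: 4.77
eef_pos: [513.6, 29.6, 18.6]
tcp_rot: [-3.141, 0.383, -3.122]
contact_force: [-0.1, 0.5, -0.8]
opening: 0.249
grasp_force: 29.6
```

Emit:
play_rows(dp=[[0,0,0],[0,0,0],[0,0,0]], rot=[[0,0,0],[0,0,0],[0,0,0]])

```text
clock: 5.02
eef_pos: [513.9, 29.3, 20.2]
tcp_rot: [3.141, 0.386, -3.124]
contact_force: [0.2, 0.8, -0.0]
opening: 0.249
grasp_force: 29.6
```

```bash
python3 - <<'E'
from m import *
import pickle
s=telemetry.sense();print(s["eef_pos"],s["tcp_rot"],s["clock"],s["contact_force"])
f={n:optics.grab_frame(n) for n in("scene","top")};pickle.dump(f,open("f1.pkl","wb"))
A=[cv2.resize(f["scene"]["color"][160:240,230:400,::-1],None,fx=4,fy=3.7,interpolation=cv2.INTER_CUBIC),cv2.resize(f["top"]["color"][130:215,270:440,::-1],None,fx=4,fy=3.5,interpolation=cv2.INTER_CUBIC)]
A=np.vstack(A)[:600];print(A.shape);cv2.imwrite("pics/f1.png",A)
E
```

```text
[513.94988581  29.27239869  20.23077101] [ 3.14123454  0.38580733 -3.12372154] 5.0167 [ 0.18772095  0.8300921  -0.04720768]
(594, 680, 3)
```

View pics/f1.png

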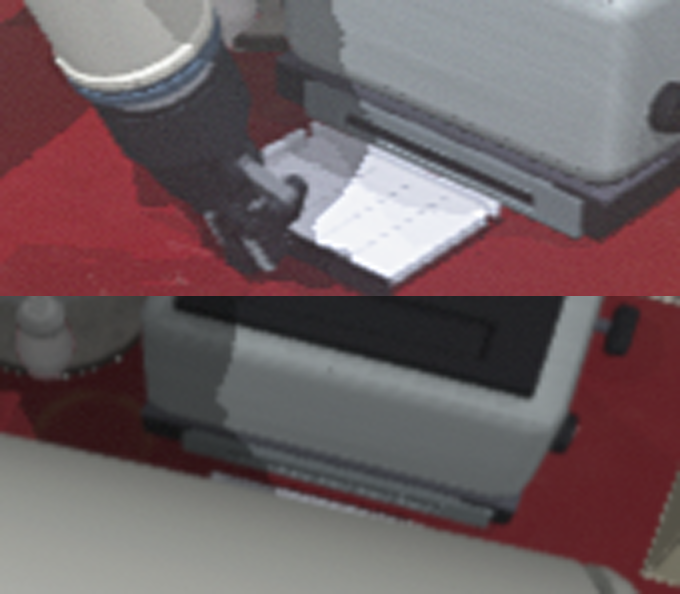

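The tray is in front of the slot. In the scene, its leading corners are near (306.6,193.5) and (354.6,215.4).

```bash
python3 - <<'E'
import pickle
from m import *
f=pickle.load(open("f1.pkl","rb"))["scene"];g=f["color"].astype(float).mean(2)
s=telemetry.sense();zt=s["eef_pos"][2]-6.9
P=ray(f,[(306.6,193.5),(354.6,215.4)],zt+8);v=P[1]-P[0];print(P.round(1),P.mean(0),np.linalg.norm(v),np.degrees(np.arctan2(v[1],v[0]))+90)
# predicted corners from TCP: origin = TCP + 73.2 along yaw
a=s["tcp_rot"][2]+np.pi;c,si=np.cos(a),np.sin(a);O=s["eef_pos"][:2]+73.2*np.array([c,si]);print("yaw",np.degrees(a)-360*(a>5),"origin",O)
for q in((55,75,8),(55,-75,8),(55,75,0),(55,-75,0),(-59,-86,18),(-59,-86,0)):
    W=np.r_[O+np.array([[c,-si],[si,c]])@q[:2],zt+q[2]];print(q,W.round(1),proj(f,W).round(2))
for v in range(210,224): print(v,g[v,345:364].astype(int).tolist())
E
```

```text
[[633.2 106.8  21.3]
 [641.6 -43.4  21.3]] [637.39335645  31.70380478  21.26904598] 150.4564162271421 3.168279336863705
yaw 1.0148775347092656 origin [587.38709545  30.44416988]
(55, 75, 8) [641.1 106.4  21.3] [[308.88 192.32]]
(55, -75, 8) [643.7 -43.6  21.3] [[355.24 215.03]]
(55, 75, 0) [641.1 106.4  13.3] [[308.96 194.97]]
(55, -75, 0) [643.7 -43.6  13.3] [[355.14 217.8 ]]
(-59, -86, 18) [529.9 -56.6  31.3] [[326.49 235.88]]
(-59, -86, 0) [529.9 -56.6  13.3] [[326.52 242.34]]
210 [184, 139, 127, 123, 131, 132, 115, 92, 70, 58, 54, 58, 70, 94, 120, 121, 120, 118, 118]
211 [205, 214, 204, 167, 132, 121, 133, 140, 119, 92, 72, 54, 50, 57, 72, 87, 126, 125, 116]
212 [200, 200, 206, 212, 203, 163, 130, 109, 127, 140, 118, 90, 69, 56, 54, 57, 66, 80, 107]
213 [218, 209, 199, 199, 203, 215, 204, 162, 131, 121, 133, 145, 125, 94, 69, 55, 48, 53, 92]
214 [225, 224, 220, 210, 198, 197, 215, 227, 212, 164, 128, 122, 135, 148, 124, 92, 69, 60, 88]
215 [222, 224, 223, 223, 211, 206, 199, 221, 226, 188, 114, 98, 116, 123, 134, 136, 118, 95, 96]
216 [222, 220, 222, 225, 228, 230, 203, 200, 214, 165, 100, 81, 84, 95, 117, 120, 137, 144, 123]
217 [221, 222, 230, 244, 253, 255, 220, 192, 209, 155, 94, 79, 77, 72, 78, 98, 119, 121, 125]
218 [237, 237, 239, 242, 247, 238, 154, 107, 134, 105, 84, 78, 83, 80, 79, 85, 81, 96, 113]
219 [239, 241, 242, 230, 203, 187, 118, 63, 71, 68, 68, 77, 86, 82, 84, 82, 81, 73, 79]
220 [242, 242, 232, 186, 172, 183, 121, 79, 66, 64, 75, 84, 87, 84, 83, 83, 83, 82, 77]
221 [235, 220, 192, 173, 140, 105, 73, 63, 72, 80, 82, 83, 86, 83, 81, 82, 85, 80, 82]
222 [189, 176, 175, 141, 89, 60, 59, 76, 82, 84, 82, 83, 82, 86, 80, 83, 78, 81, 83]
223 [173, 155, 120, 85, 60, 63, 77, 82, 85, 86, 82, 82, 83, 82, 82, 82, 82, 84, 81]
```

Emit:
play_rows(dp=[[0.02,-0.12,0.05],[-0.16,-0.12,0.12],[-0.35,-0.12,0.2],[-0.35,-0.12,0.2],[-0.35,-0.12,0.2]], rot=[[0,0,0],[0,0,0],[0,0,0],[0,0,0],[0,0,0]])

```text
clock: 5.53
eef_pos: [530.5, 24.5, 17.7]
tcp_rot: [3.141, 0.386, -3.124]
contact_force: [-0.1, 0.3, -1.7]
opening: 0.247
grasp_force: 29.6
```

```bash
cat > look.py <<'E'
from m import *
import sys,pickle
s=telemetry.sense();print(s["clock"],s["eef_pos"].round(1),"F",s["contact_force"].round(1),"T",s["wrist_torque"].round(2),"yaw",np.degrees(s["tcp_rot"][2])%360-180, "tilt",np.degrees(s["tcp_rot"][1]),s["grasp_force"],s["opening"])
if len(sys.argv)>1:
    f=optics.grab_frame("scene");pickle.dump(f,open(sys.argv[1]+".pkl","wb"))
    cv2.imwrite(f"pics/{sys.argv[1]}.png",cv2.resize(f["color"][175:235,290:390,::-1],None,fx=8,fy=8,interpolation=cv2.INTER_CUBIC))
E
python3 look.py s2
```

```text
5.5333 [530.5  24.5  17.7] F [-0.1  0.3 -1.7] T [-0.    0.34  0.02] yaw 0.9915147295926658 tilt 22.0998603517785 29.631410837173462 0.24665480515054208
```

View pics/s2.png

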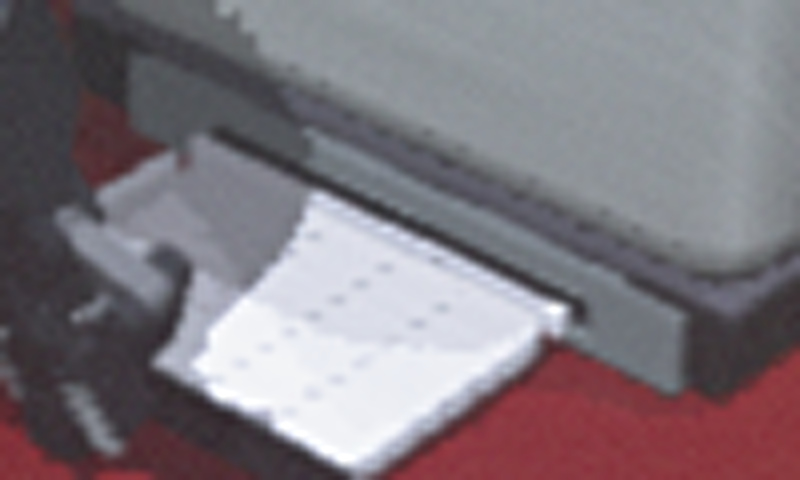

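The picture shows the tray about 6 mm short of the frame, with its right corner at crop (572,305) against the slot's end at (588,310). It is well aligned, so I'll creep forward.

Emit:
play_rows(dp=[[-0.06,0,0.024],[-0.12,0,0.048],[-0.18,0,0.072],[-0.22,0,0.088],[-0.22,0,0.088]], rot=[[0,0,0],[0,0,0],[0,0,0],[0,0,0],[0,0,0]])

```text
clock: 6.0
eef_pos: [540.4, 24.7, 17.5]
tcp_rot: [3.141, 0.386, -3.124]
contact_force: [-0.4, 0.3, -0.6]
opening: 0.249
grasp_force: 29.6
```

```bash
python3 look.py
```

```text
6.0 [540.4  24.7  17.5] F [-0.4  0.3 -0.6] T [0.   0.26 0.05] yaw 1.0151010359372208 tilt 22.09836186817097 29.645344018936157 0.24886250182823266
```

Emit:
play_rows(dp=[[-0.04,0,0.016],[-0.08,0,0.032],[-0.11,0,0.044],[-0.11,0,0.044]], rot=[[0,0,0],[0,0,0],[0,0,0],[0,0,0]])

```text
clock: 6.33
eef_pos: [544.9, 24.8, 17.4]
tcp_rot: [3.141, 0.385, -3.124]
contact_force: [0.5, -0.4, -2.4]
opening: 0.247
grasp_force: 29.6
```

```bash
python3 look.py
```

```text
6.3333 [544.9  24.8  17.4] F [ 0.5 -0.4 -2.4] T [-0.09  0.26 -0.16] yaw 1.0019038408177323 tilt 22.079554957487417 29.586469531059265 0.24669065113123853
```

Emit:
play_rows(dp=[[-0.04,0,0.016],[-0.08,0,0.032],[-0.11,0,0.044],[-0.11,0,0.044]], rot=[[0,0,0],[0,0,0],[0,0,0],[0,0,0]])

```text
clock: 6.67
eef_pos: [549.7, 24.9, 17.5]
tcp_rot: [3.141, 0.386, -3.124]
contact_force: [-0.2, -0.3, 0.1]
opening: 0.248
grasp_force: 29.6
```

```bash
python3 look.py s3
```

```text
6.6667 [549.7  24.9  17.5] F [-0.2 -0.3  0.1] T [-0.12  0.24 -0.19] yaw 1.0045137160041406 tilt 22.08830439199218 29.577499330043793 0.24757588424719304
```

It went in about 13 mm without resistance. I'll continue inward, checking forces.

Emit:
play_rows(dp=[[-0.05,0,0.02],[-0.1,0,0.04],[-0.15,0,0.06],[-0.2,0,0.08],[-0.2,0,0.08]], rot=[[0,0,0],[0,0,0],[0,0,0],[0,0,0],[0,0,0]])

```text
clock: 7.13
eef_pos: [558.6, 25.0, 17.6]
tcp_rot: [3.141, 0.386, -3.124]
contact_force: [-0.6, -1.1, -0.9]
opening: 0.251
grasp_force: 29.6
```

```bash
python3 look.py
```

```text
7.1333 [558.6  25.   17.6] F [-0.6 -1.1 -0.9] T [-0.15  0.21 -0.2 ] yaw 1.0088349311604077 tilt 22.104139630801196 29.566568434238434 0.2509867927604774
```

Emit:
play_rows(dp=[[-0.05,-0.01,0.02],[-0.1,-0.01,0.04],[-0.15,-0.015,0.06],[-0.2,-0.015,0.08],[-0.25,-0.015,0.1]], rot=[[0,0,0],[0,0,0],[0,0,0],[0,0,0],[0,0,0]])

```text
clock: 7.55
eef_pos: [569.0, 24.6, 17.5]
tcp_rot: [3.141, 0.385, -3.124]
contact_force: [-0.1, 0.1, -0.6]
opening: 0.249
grasp_force: 29.6
```

```bash
python3 look.py
```

```text
7.55 [569.   24.6  17.5] F [-0.1  0.1 -0.6] T [0.02 0.2  0.03] yaw 1.012954861398498 tilt 22.07154897025972 29.622866213321686 0.24933312515241268
```

Forces are back to zero, so I'll carry on.

Emit:
play_rows(dp=[[-0.06,0,0.024],[-0.12,0,0.048],[-0.18,0,0.072],[-0.24,0,0.096],[-0.28,0,0.112]], rot=[[0,0,0],[0,0,0],[0,0,0],[0,0,0],[0,0,0]])

```text
clock: 7.97
eef_pos: [581.2, 24.9, 17.6]
tcp_rot: [3.141, 0.385, -3.124]
contact_force: [0.0, -0.7, -0.9]
opening: 0.25
grasp_force: 29.6
```

```bash
python3 look.py
```

```text
7.9667 [581.2  24.9  17.6] F [ 0.  -0.7 -0.9] T [ 0.    0.23 -0.01] yaw 1.013004097306009 tilt 22.077368556115726 29.633590579032898 0.25024994216048563
```

Emit:
play_rows(dp=[[-0.06,0,0.024],[-0.12,0,0.048],[-0.18,0,0.072],[-0.24,0,0.096],[-0.28,0,0.112]], rot=[[0,0,0],[0,0,0],[0,0,0],[0,0,0],[0,0,0]])

```text
clock: 8.38
eef_pos: [593.2, 25.1, 17.6]
tcp_rot: [3.141, 0.385, -3.124]
contact_force: [-0.5, 0.6, -0.6]
opening: 0.252
grasp_force: 29.6
```

```bash
python3 look.py
```

```text
8.3833 [593.2  25.1  17.6] F [-0.5  0.6 -0.6] T [-0.02  0.24  0.02] yaw 1.0149388235216463 tilt 22.074158527894387 29.640567004680634 0.25207465551677616
```

Emit:
play_rows(dp=[[-0.06,0,0.024],[-0.12,0,0.048],[-0.18,0,0.072],[-0.24,0,0.096],[-0.28,0,0.112]], rot=[[0,0,0],[0,0,0],[0,0,0],[0,0,0],[0,0,0]])

```text
clock: 8.8
eef_pos: [605.3, 25.3, 17.7]
tcp_rot: [3.141, 0.385, -3.124]
contact_force: [-0.1, -0.0, 0.4]
opening: 0.249
grasp_force: 29.6
```

```bash
python3 look.py
```

```text
8.8 [605.3  25.3  17.7] F [-0.1 -0.   0.4] T [-0.02  0.21 -0.02] yaw 1.0149267537148035 tilt 22.077114300838872 29.641961753368378 0.24871974805297883
```

Emit:
play_rows(dp=[[-0.06,0,0.024],[-0.12,0,0.048],[-0.18,0,0.072],[-0.22,0,0.088],[-0.24,0,0.096]], rot=[[0,0,0],[0,0,0],[0,0,0],[0,0,0],[0,0,0]])

```text
clock: 9.22
eef_pos: [615.6, 25.5, 17.8]
tcp_rot: [3.141, 0.385, -3.124]
contact_force: [0.6, 0.1, -0.7]
opening: 0.245
grasp_force: 29.6
```

```bash
python3 look.py
```

```text
9.2167 [615.6  25.5  17.8] F [ 0.6  0.1 -0.7] T [-0.07  0.28  0.01] yaw 1.0131926806149352 tilt 22.079296210466772 29.63968187570572 0.24546147716172226
```

Emit:
play_rows(dp=[[-0.05,0,0.02],[-0.1,0,0.04],[-0.15,0,0.06],[-0.2,0,0.08],[-0.2,0,0.08]], rot=[[0,0,0],[0,0,0],[0,0,0],[0,0,0],[0,0,0]])

```text
clock: 9.63
eef_pos: [624.4, 25.6, 17.9]
tcp_rot: [3.141, 0.386, -3.124]
contact_force: [-0.4, -0.2, -0.7]
opening: 0.25
grasp_force: 29.6
```

Emit:
play_rows(dp=[[-0.03,0,0.012],[-0.06,0,0.024],[-0.09,0,0.036],[-0.09,0,0.036]], rot=[[0,0,0],[0,0,0],[0,0,0],[0,0,0]])

```text
clock: 9.97
eef_pos: [628.0, 25.7, 17.8]
tcp_rot: [3.141, 0.385, -3.124]
contact_force: [-0.4, -0.4, -0.3]
opening: 0.246
grasp_force: 29.6
```

```bash
python3 look.py
```

```text
9.9667 [628.   25.7  17.8] F [-0.4 -0.4 -0.3] T [-0.01  0.25 -0.03] yaw 1.0126624990399762 tilt 22.080260800212887 29.649223387241364 0.24608754804942684
```

Emit:
play_rows(dp=[[-0.02,0,0.008],[-0.04,0,0.016],[-0.06,0,0.024],[-0.06,0,0.024]], rot=[[0,0,0],[0,0,0],[0,0,0],[0,0,0]])

```text
clock: 10.3
eef_pos: [630.5, 25.7, 17.8]
tcp_rot: [3.141, 0.385, -3.124]
contact_force: [-0.0, -0.4, -1.0]
opening: 0.25
grasp_force: 29.6
```

Emit:
play_rows(dp=[[-0.02,0,0.008],[-0.04,0,0.016],[-0.06,0,0.024],[-0.06,0,0.024]], rot=[[0,0,0],[0,0,0],[0,0,0],[0,0,0]])

```text
clock: 10.63
eef_pos: [632.5, 25.7, 17.6]
tcp_rot: [3.141, 0.384, -3.124]
contact_force: [-1.1, -2.2, -0.7]
opening: 0.249
grasp_force: 29.7
```

```bash
python3 look.py
```

```text
10.6333 [632.5  25.7  17.6] F [-1.1 -2.2 -0.7] T [-0.17  0.48 -0.11] yaw 1.0053356666191462 tilt 22.011174240851222 29.702003002166748 0.24873240308865258
```

The catches are met at about 632. I'll push on gently.

Emit:
play_rows(dp=[[-0.02,-0.008,0.008],[-0.04,-0.008,0.016],[-0.05,-0.008,0.02],[-0.05,-0.008,0.02]], rot=[[0,0,0],[0,0,0],[0,0,0],[0,0,0]])

```text
clock: 10.97
eef_pos: [633.7, 25.4, 17.1]
tcp_rot: [3.141, 0.382, -3.124]
contact_force: [-4.7, -1.9, 0.0]
opening: 0.249
grasp_force: 29.9
```

```bash
python3 look.py
```

```text
10.9667 [633.7  25.4  17.1] F [-4.7 -1.9  0. ] T [-0.23  0.96 -0.13] yaw 1.0106037140003536 tilt 21.91351965681123 29.87986296415329 0.2491878186420649
```

Emit:
play_rows(dp=[[-0.02,-0.005,0.008],[-0.04,-0.005,0.012],[-0.05,-0.005,0.015],[-0.05,-0.005,0.015]], rot=[[0,0,0],[0,0,0],[0,0,0],[0,0,0]])

```text
clock: 11.3
eef_pos: [636.1, 25.3, 17.4]
tcp_rot: [3.141, 0.383, -3.124]
contact_force: [-3.3, -0.5, -1.2]
opening: 0.249
grasp_force: 29.8
```

```bash
python3 look.py
```

```text
11.3 [636.1  25.3  17.4] F [-3.3 -0.5 -1.2] T [-0.19  0.99 -0.05] yaw 1.0135344125031622 tilt 21.94785189698078 29.784118831157684 0.24944851076202096
```

Emit:
play_rows(dp=[[-0.02,0,0.008],[-0.04,0,0.016],[-0.06,0,0.024],[-0.06,0,0.024]], rot=[[0,0,0],[0,0,0],[0,0,0],[0,0,0]])

```text
clock: 11.63
eef_pos: [641.5, 25.5, 18.9]
tcp_rot: [3.141, 0.388, -3.124]
contact_force: [1.9, -1.1, -1.1]
opening: 0.249
grasp_force: 29.4
```

```bash
python3 look.py
```

```text
11.6333 [641.5  25.5  18.9] F [ 1.9 -1.1 -1.1] T [-0.22 -0.01 -0.14] yaw 0.9997842010234024 tilt 22.253618169756148 29.42941904067993 0.24941767847459914
```

Emit:
play_rows(dp=[[-0.02,0,0.008],[-0.04,0,0.016],[-0.05,0,0.02],[-0.05,0,0.02]], rot=[[0,0,0],[0,0,0],[0,0,0],[0,0,0]])

```text
clock: 11.97
eef_pos: [642.9, 25.4, 18.6]
tcp_rot: [3.141, 0.387, -3.124]
contact_force: [3.7, -1.3, -1.3]
opening: 0.247
grasp_force: 29.4
```

```bash
python3 look.py
```

```text
11.9667 [642.9  25.4  18.6] F [ 3.7 -1.3 -1.3] T [-0.29 -0.46 -0.35] yaw 0.9944810286531833 tilt 22.17699865543767 29.444420635700226 0.24749264698590748
```

The catches have snapped over and are pulling the tray in. I'll finish seating it.

Emit:
play_rows(dp=[[-0.02,0,0.008],[-0.04,0,0.016],[-0.05,0,0.02],[-0.05,0,0.02]], rot=[[0,0,0],[0,0,0],[0,0,0],[0,0,0]])

```text
clock: 12.3
eef_pos: [643.9, 25.4, 17.9]
tcp_rot: [3.141, 0.385, -3.124]
contact_force: [2.6, -2.1, 0.2]
opening: 0.248
grasp_force: 29.5
```

```bash
python3 look.py
```

```text
12.3 [643.9  25.4  17.9] F [ 2.6 -2.1  0.2] T [-0.21 -0.09 -0.46] yaw 1.003978823215732 tilt 22.04117731342275 29.548417031764984 0.24765453842511537
```

Emit:
play_rows(dp=[[-0.02,0,0.008],[-0.04,0,0.016],[-0.05,0,0.02],[-0.05,0,0.02]], rot=[[0,0,0],[0,0,0],[0,0,0],[0,0,0]])

```text
clock: 12.63
eef_pos: [644.1, 25.5, 17.0]
tcp_rot: [3.141, 0.381, -3.124]
contact_force: [-5.2, -0.8, 0.9]
opening: 0.249
grasp_force: 30.0
```

```bash
python3 look.py
```

```text
12.6333 [644.1  25.5  17. ] F [-5.2 -0.8  0.9] T [-0.07  0.96 -0.48] yaw 1.0015198730435486 tilt 21.833959921768965 30.017977952957153 0.24949501554148198
```

Emit:
play_rows(dp=[[-0.02,0,0.006],[-0.035,0,0.01],[-0.035,0,0.01],[-0.035,0,0.01]], rot=[[0,0,0],[0,0,0],[0,0,0],[0,0,0]])

```text
clock: 12.97
eef_pos: [644.2, 25.5, 16.9]
tcp_rot: [3.141, 0.379, -3.124]
contact_force: [-11.6, 0.3, 7.0]
opening: 0.247
grasp_force: 31.2
```

```bash
python3 look.py
```

```text
12.9667 [644.2  25.5  16.9] F [-11.6   0.3   7. ] T [-0.01  1.42 -0.47] yaw 0.9962808850454792 tilt 21.706622673602514 31.15357518196106 0.24674148969271228
```

Emit:
play_rows(dp=[[0.03,0,-0.03],[0.04,0,-0.04],[0.04,0,-0.04]], rot=[[0,0,0],[0,0,0],[0,0,0]])

```text
clock: 13.22
eef_pos: [644.1, 25.5, 18.3]
tcp_rot: [3.141, 0.382, -3.124]
contact_force: [-6.5, 1.0, -0.2]
opening: 0.245
grasp_force: 29.9
```

Emit:
play_rows(dp=[[0,0,0],[0,0,0],[0,0,0],[0,0,0],[0,0,0]], rot=[[0,0,0],[0,0,0],[0,0,0],[0,0,0],[0,0,0]], fingers=1)

```text
clock: 13.63
eef_pos: [646.0, 25.5, 19.3]
tcp_rot: [3.141, 0.386, -3.124]
contact_force: [-0.9, 0.6, 0.0]
opening: 0.936
grasp_force: 0.0
```

```bash
python3 look.py s4; python3 -c "
from m import *
plan([560,25.5,110],Rt(1,22))"
```

```text
13.6333 [646.   25.5  19.3] F [-0.9  0.6  0. ] T [-0.04  0.19  0.03] yaw 1.0257236431148726 tilt 22.116614398805545 0.0 0.9357485608429987
at [645.9  25.5  19.3] clock 13.68 | dp [ 1.137  0.039 -2.909] rot [0.004 0.018 0.004] rows>= 3.0
```

Released. I'll withdraw, then check the seating with a gentle push of the shut fingertips on the pull's end face.

Emit:
play_rows(dp=[[0.2,0,-0.5],[0.45,0,-1.2],[0.8,0,-2.0],[1.14,0,-2.9],[1.14,0,-2.9]], rot=[[0,0,0],[0,0,0],[0,0,0],[0,0,0],[0,0,0]])

```text
clock: 14.1
eef_pos: [557.3, 23.9, 113.1]
tcp_rot: [3.141, 0.388, -3.124]
contact_force: [1.1, 0.1, -0.6]
opening: 1.003
grasp_force: 0.0
```

Emit:
play_rows(dp=[[0,0,0],[0,0,0],[0,0,0],[0,0,0],[0,0,0]], rot=[[0,0,0],[0,0,0],[0,0,0],[0,0,0],[0,0,0]], fingers=0)

```text
clock: 14.52
eef_pos: [559.8, 23.9, 108.3]
tcp_rot: [3.141, 0.383, -3.124]
contact_force: [0.7, -0.2, 0.2]
opening: 0.299
grasp_force: 0.0
```

Emit:
play_rows(dp=[[0,0,0],[0,0,0],[0,0,0],[0,0,0]], rot=[[0,0,0],[0,0,0],[0,0,0],[0,0,0]])

```text
clock: 14.85
eef_pos: [559.7, 23.9, 109.2]
tcp_rot: [3.141, 0.385, -3.124]
contact_force: [-0.4, -0.2, -0.7]
opening: -0.003
grasp_force: 0.0
```

```bash
python3 look.py; python3 - <<'E'
from m import *
import pickle
plan([590,25,60],Rt(1,22));plan([606,25,18],Rt(1,22))
f=optics.grab_frame("scene");pickle.dump(f,open("s5.pkl","wb"));c=f["color"].astype(int);g=c.mean(2)
# predicted plate corners when home (origin = frame face x 664.5 +55), slot centre y from tray
a=np.radians(1.05);R=np.array([[np.cos(a),-np.sin(a)],[np.sin(a),np.cos(a)]])
O=np.array([644.15,25.5])+73.2*np.array([np.cos(a),np.sin(a)])
for q in((-59,-86,18),(-59,-86,0),(-59,86,18)):
    print(q,proj(f,np.r_[R@q[:2]+O,q[2]+10]).round(1))
print("white pixels in slot region (pan visible?)",((c.min(2)>170)[185:235,290:385]).sum())
E
```

```text
14.85 [559.7  23.9 109.2] F [-0.4 -0.2 -0.7] T [-0.02  0.19  0.07] yaw 1.0126505110053756 tilt 22.04686994133658 0.0 -0.002947938055170509
at [559.7  23.9 109.2] clock 14.85 | dp [-0.241  0.014  1.426] rot [0.003 0.008 0.002] rows>= 1.4
at [559.7  23.9 109.2] clock 14.85 | dp [-0.218  0.006  2.549] rot [0.003 0.008 0.002] rows>= 2.5
(-59, -86, 18) [[365.3 212.5]]
(-59, -86, 0) [[364.9 218.8]]
(-59, 86, 18) [[311.6 186.9]]
white pixels in slot region (pan visible?) 0
```

Emit:
play_rows(dp=[[0,0.01,0.7],[0,0.02,1.4],[0.01,0.02,2.1],[0.01,0.02,2.45],[0.01,0.02,2.45]], rot=[[0,0,0],[0,0,0],[0,0,0],[0,0,0],[0,0,0]])

```text
clock: 15.32
eef_pos: [595.4, 25.4, 15.6]
tcp_rot: [3.141, 0.381, -3.124]
contact_force: [-1.1, -0.4, 0.6]
opening: -0.0
grasp_force: 0.0
```

Emit:
play_rows(dp=[[-0.07,0,0.028],[-0.14,0,0.056],[-0.21,0,0.084],[-0.28,0,0.112],[-0.28,0,0.112]], rot=[[0,0,0],[0,0,0],[0,0,0],[0,0,0],[0,0,0]])

```text
clock: 15.73
eef_pos: [609.5, 25.7, 19.9]
tcp_rot: [3.141, 0.388, -3.124]
contact_force: [0.9, -0.2, -0.2]
opening: 0.002
grasp_force: 0.0
```

Emit:
play_rows(dp=[[-0.02,0,0.008],[-0.04,0,0.016],[-0.07,0,0.028],[-0.07,0,0.028]], rot=[[0,0,0],[0,0,0],[0,0,0],[0,0,0]])

```text
clock: 16.07
eef_pos: [611.4, 25.7, 18.7]
tcp_rot: [3.141, 0.385, -3.124]
contact_force: [0.3, 0.1, 0.3]
opening: -0.001
grasp_force: 0.0
```

```bash
python3 look.py
```

```text
16.0667 [611.4  25.7  18.7] F [0.3 0.1 0.3] T [ 0.    0.18 -0.04] yaw 1.0146444487948827 tilt 22.083090870935415 0.0 -0.0008024188861366082
```

Emit:
play_rows(dp=[[-0.02,0,0.008],[-0.04,0,0.016],[-0.07,0,0.028],[-0.07,0,0.028]], rot=[[0,0,0],[0,0,0],[0,0,0],[0,0,0]])

```text
clock: 16.4
eef_pos: [614.5, 25.7, 18.6]
tcp_rot: [3.141, 0.385, -3.124]
contact_force: [0.6, -0.7, -0.3]
opening: -0.001
grasp_force: 0.0
```

Emit:
play_rows(dp=[[-0.02,0,0.008],[-0.04,0,0.016],[-0.07,0,0.028],[-0.07,0,0.028]], rot=[[0,0,0],[0,0,0],[0,0,0],[0,0,0]])

```text
clock: 16.73
eef_pos: [616.4, 25.8, 18.2]
tcp_rot: [3.141, 0.383, -3.124]
contact_force: [-3.4, -0.0, 1.6]
opening: -0.001
grasp_force: 1.6
```

```bash
python3 look.py
```

```text
16.7333 [616.4  25.8  18.2] F [-3.4 -0.   1.6] T [0.   0.52 0.08] yaw 1.0170596324449832 tilt 21.964770789390034 1.5620795544236898 -0.0008787931227005997
```

Contact is at 616.4, where it should be when home. I'll push to about 13 N.

Emit:
play_rows(dp=[[-0.02,0,0.008],[-0.04,0,0.016],[-0.05,0,0.02],[-0.05,0,0.02]], rot=[[0,0,0],[0,0,0],[0,0,0],[0,0,0]])

```text
clock: 17.07
eef_pos: [616.5, 25.7, 17.3]
tcp_rot: [3.142, 0.38, -3.124]
contact_force: [-9.7, 0.8, 4.6]
opening: 0.002
grasp_force: 5.0
```

```bash
python3 look.py
```

```text
17.0667 [616.5  25.7  17.3] F [-9.7  0.8  4.6] T [0.07 1.41 0.07] yaw 1.017874776179383 tilt 21.74810332345147 4.970615766942501 0.001679109475457633
```

The tray doesn't give under the push, so it is home. I'll back away.

Emit:
play_rows(dp=[[0.2,0,-0.08],[0.6,0,-0.4],[0.9,0,-1.1],[1.2,0,-1.9],[1.4,0,-2.7]], rot=[[0,0,0],[0,0,0],[0,0,0],[0,0,0],[0,0,0]])

```text
clock: 17.48
eef_pos: [524.8, 24.1, 97.5]
tcp_rot: [3.141, 0.383, -3.124]
contact_force: [0.4, 0.3, 0.6]
opening: -0.002
grasp_force: 0.0
```

Emit:
play_rows(dp=[[0,0,0],[0,0,0],[0,0,0]], rot=[[0,0,0],[0,0,0],[0,0,0]])

```text
clock: 17.73
eef_pos: [527.8, 24.2, 98.1]
tcp_rot: [3.141, 0.387, -3.124]
contact_force: [-0.8, 0.3, -0.4]
opening: -0.001
grasp_force: 0.0
```

```bash
python3 look.py s6; python3 -c "
from rig import r
print(r.sign_off())"
```

```text
17.7333 [527.8  24.2  98.1] F [-0.8  0.3 -0.4] T [ 0.02  0.22 -0.06] yaw 1.0129587641019953 tilt 22.187639482595266 0.0 -0.0013739042264100134
the job is handed in; nothing more can be done
None
```

The crumb tray is in the toaster: the catches snapped over and it stopped hard at the frame, with about 12 N the highest push force read; it was then let go and the job handed in at 17.7 s. I judged flush seating from contact forces rather than a final picture.

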